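Click the take-off handle onto the oven skillet

ROBOT

A 6-joint arm with a two-finger parallel gripper is mounted at the origin on a cart in front of the work surface, level with it; the furniture and walls round the work are solid. World frame = base frame: x ahead of the robot, y to its left, z up, the work surface at z = 0. Lengths are in m, angles in rad, forces in N, time in s.
With the tool pointing down it reaches from about 0.275 to 0.85 m from the base axis. Payload 5.2 kg.
Tool frame: the origin (TCP) lies on the centre line of the jaws, within the pads' length; the fingertips stand 17 mm ahead of it and the grasp point (between the pads) lies 2 mm behind it (bot.tip_reach is the distance from the TCP to the fingertips, in m); z points along the fingers, y is the line along which they close (so a half turn about z gives the same grasp; the last joint's range is limited). The gripper opens to 85 mm and grips with 20 to 120 N. Pads are 22 mm wide; open, the fingers measure 114 mm over their backs; the gripper's body (76 mm by 85 mm) begins 54 mm behind the grasp point. The pads swing forward as they close: fully open they stand 13 mm farther back than shut.
Start: joints at [1.092, 0.259, 1.535, -0, 1.348, -0.203], TCP at [0.15, 0.529, 0.248] pointing down, gripper open.
Joint ranges: [-3.14, 3.14], [-0.91, 2.08], [0.19, 2.58], [-1.22, 4.36], [0.22, 2.71], [-3.12, 3.12]. Speed limits (rad/s): [2.57, 2.57, 3.14, 3.14, 3.14, 3.14].

INTERFACE

Orientations are given as [roll, pitch, yaw] about the fixed x, y, z axes, in that order (R = Rz(yaw) Ry(pitch) Rx(roll)).
In Python, from rig import bot gives the robot as it stands.
- The arm moves only by the tool send_rows, never from a script. Its argument "plan" is text: rows parted by semicolons, each of 7 numbers parted by spaces: the turn, a rotation vector about the world's x, y, z in degrees, then the shift along the world's x, y, z in m, then the opening in per cent of the stroke, from 0 (shut) to 100 (fully open). In form: rx ry rz x y z fingers; .... A call has 1 to 12 rows; each row is the pose to reach, as a shift and turn from the pose commanded when the call began; what a row does not reach only later rows make up. A row lasts 1/12 s, in which the tool goes at most 41.7 mm and 7.16 degrees, less where a joint would pass 70% of its speed; a pose out of reach is approached as far as the arm can. A call with a gripper value outside its range is refused whole. The fingers move at their own pace and stop on an object; "force" is the grip in N (left out, the last holds). Time passes only in rows, so rows that repeat a pose let the fingers close. It gives the time, the measured TCP pose, the force, the opening and the grip force at its end, in the units of the state.
- bot.get_obs(): the state, without advancing time (a new reading comes with each control period).
- bot.snapshot(name): name is "side" or "top"; returns a dict with "image" (384x512x3 uint8, red, green, blue), "mtx" (3x3 intrinsics, pixels), "camera_from_world" (4x4, takes a point from world to camera coordinates). Camera axes: x right, y down, z forward; pixel columns grow to the right and rows downward; lengths in m; the calibration is good to about 2 mm. A picture is of the moment at which its call begins. There is no depth.
- bot.sign_off(): hands the job in; it is judged then, once.
The state is a dict: "time_s": time; "q": joint angles; "qvel": joint speeds; "joint_torque": joint torques, N m; "eef_pos": TCP position; "tcp_rot": TCP orientation; "contact_force": force on the tool from outside, world axes, zero at the start; "ft_torque": the same for the moment, N m; "grip_width": finger opening in m; "grasp_force": force on a finger pad.
Only numpy, scipy, OpenCV 4.12 (cv2) and the standard library are available. Lean on these libraries where they do the work, as an engineer would, in place of code of your own. Each camera call takes 0.05 s, during which the arm holds its last target. There are 200 camera calls.

TASK

The skillet is back from the oven with its handle still off. Pick up the loose wooden-gripped handle, slide its hollow steel end, hole side up, onto the skillet's slanting stub and push it fully home against the sprung black collar until the brass spring button pops out through the hole; then let go. Keep the skillet standing squarely on its cork trivet, and leave the pepper mill, the salt shaker and the garlic alone.

Things in the scene. Friction and masses are not known exactly. Their poses are not given: they have to be found in the camera images.
- handle: Loose handle, 180 mm long, 25 high, 0.22 kg: square steel ferrule (first 44 mm), beech grip, wire loop; lies hole side up. Origin: centre of the open mouth, 12.5 above the worktop; x to the loop, z out of the hole side. Passage inside 20.4 wide, 15.4 high, 68 deep, upper lip flared. Square hole 13x13 in the top at x = 20.5. Flat grip sides 27 apart, x = 44 to 155; balances at x = 90.
- stub: Steel bar 18 mm wide, 13 thick, fixed to the skillet and rising 35 deg above level. Origin: on its axis, where the handle's mouth sits when locked (then both frames agree within about 3 mm); x along the bar, outwards and up, to its rounded nose at x = 62; z out of its upper side. A solid stop lets the mouth go 2.5 mm past home, to x = -2.5.
- button (a joint): Brass spring button in the stub's upper side, 9 mm long, 7.6 wide, centre at stub x = 18.5, standing 6 mm proud; sloped towards the nose, steep towards the pan. Value: m pressed in, 0 = fully out, 0.0075 at most. The handle's flared lip wedges it down (about 9 N of push); it pops up through the hole, all at once, only when the mouth is at x = 0 or just past it.
- collar (a joint): Black sprung ring round the root of the stub, face at stub x = 3 when free. Value: m pressed back, 0 to 0.0055. It resists with 5 N at first, 8 N with the mouth at home, 11 N at the stop, and then holds the locked handle free of rattle. With friction the last millimetres take 10 to 15 N along the stub.
- pan: Dark skillet, rim 200 mm across, base 152 across, 44 high, 1.1 kg with its stub. Origin: centre of the underside; z up; the stub leaves it on its -x side. It only rests on the trivet (friction 0.5 to 0.7), so a hard push can slide it; bearing down about 4 N square to the stub while pushing helps to hold it, but much over 8 N there begins to tip it.
- trivet: Round cork trivet, 184 mm across, 9 thick, fixed. Origin: centre of its underside; the skillet starts within 9 mm of its centre.
- pepper_mill: Dark wooden pepper mill, 58 mm across, 150 tall, loose. Origin: centre of the underside. Leave alone.
- salt_shaker: Glass salt shaker with grey top, 44 mm across, 90 tall, loose. Origin: centre of the underside. Leave alone.
- garlic: Garlic bulb, 54 mm across, 55 tall, loose. Origin: centre of the underside. Leave alone.

How it is judged:
By the outcome, as a careful person would: the job done as asked, in the order asked, and still so for the second after the job is handed in, with the robot touching nothing.
It also fails if it takes over 61 s, if anything falls off the work surface, if the arm or the gripper's body presses on something with over 40 N, if the wrist force passes 120 N, or if a joint passes its speed limit or range.

## Working session

There is one attempt and no reset: what is moved stays moved. The work goes in short steps, Python scripts to look and compute and a tool call to move; the robot and the scene stay as the last step left them, time stands still between calls to the robot, and variables do not carry over. Pictures are saved under pics/ and viewed, at most 10 in all, crops included, and the job is handed in when it is done.

Besides the shell and the picture viewer there is one more tool, called after ">>>" as name(argument=value, ...) on one line, values as JSON. send_rows: Moves the arm, as the interface text tells. Its arguments: {"type":"object","properties":{"plan":{"type":"string"},"force":{"type":"number"}},"required":["plan"]}

```bash
mkdir -p pics; ls
python3 - <<'E'
from rig import bot
import cv2,pickle
d={}
for n in("side","top"):
    s=bot.snapshot(n);d[n]=s
    cv2.imwrite(f"pics/{n}0.png",cv2.resize(s["image"][:,:,::-1],(800,600),interpolation=cv2.INTER_CUBIC))
    print(n,s["mtx"].round(1).tolist(),s["camera_from_world"].round(3).tolist())
pickle.dump(d,open("s0.pkl","wb"))
o=bot.get_obs();print(o["time_s"],o["eef_pos"],o["tcp_rot"],o["grip_width"],bot.tip_reach)
E
```

```text
pics
side [[408.8, 0.0, 252.8], [0.0, 408.8, 186.9], [0.0, 0.0, 1.0]] [[-0.108, -0.994, -0.009, -0.265], [-0.722, 0.084, -0.687, 0.483], [0.684, -0.067, -0.727, 0.505], [0.0, 0.0, 0.0, 1.0]]
top [[365.8, 0.0, 255.6], [0.0, 365.8, 187.2], [0.0, 0.0, 1.0]] [[-0.023, -1.0, -0.01, -0.297], [-0.999, 0.023, -0.049, 0.57], [0.049, 0.009, -0.999, 0.922], [0.0, 0.0, 0.0, 1.0]]
0.1 [0.14955637 0.52882927 0.24758513] [-3.14002865e+00 -3.40294890e-04  2.86578224e+00] 0.08560573332444253 0.017
```

View pics/side0.png

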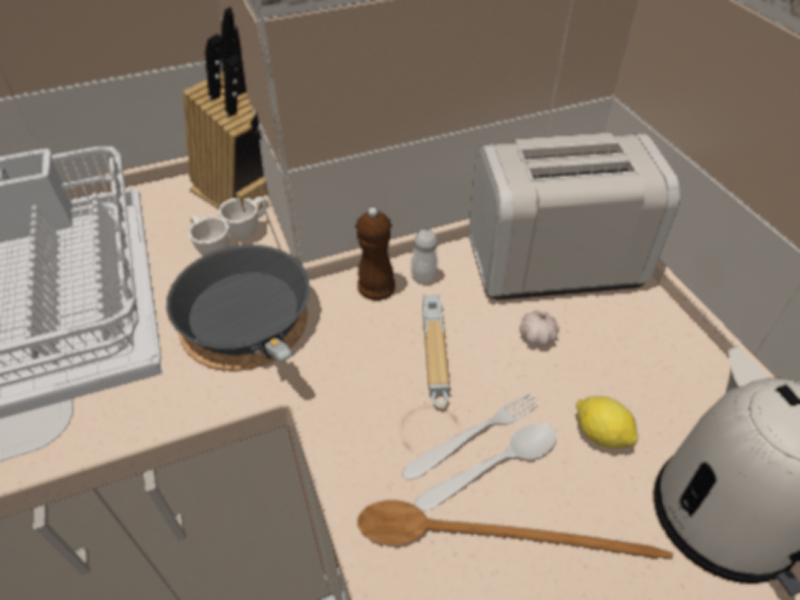

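View pics/top0.png

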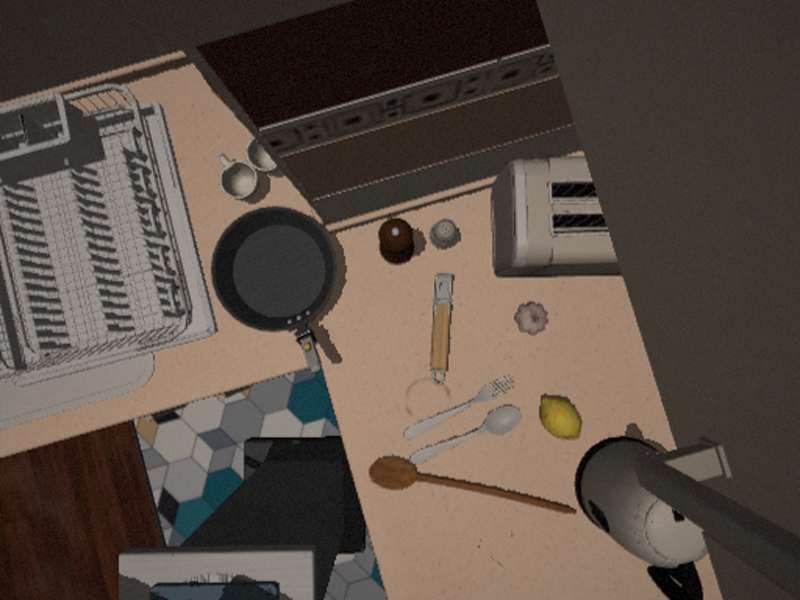

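```bash
cat > h.py <<'E'
import cv2,numpy as np,pickle
def crop(im,u,v,k,w=400,h=300):
    # crop-pixel (a,b) -> native (u+a/k, v+b/k)
    M=np.array([[k,0,-k*u],[0,k,-k*v]],float)
    return cv2.warpAffine(im,M,(w,h),flags=cv2.INTER_CUBIC)
def ray(s,u,v):
    T=s["camera_from_world"];R=T[:3,:3];c=-R.T@T[:3,3]
    d=R.T@np.linalg.inv(s["mtx"])@[u,v,1];return c,d
def atz(s,u,v,z):
    c,d=ray(s,u,v);return c+d*(z-c[2])/d[2]
def tri(s1,p1,s2,p2):
    A=[];b=[]
    M=np.zeros((3,3));y=np.zeros(3);rs=[ray(s1,*p1),ray(s2,*p2)]
    for c,d in rs:
        d=d/np.linalg.norm(d);P=np.eye(3)-np.outer(d,d);M+=P;y+=P@c
    X=np.linalg.solve(M,y)
    return X,[np.linalg.norm(np.cross(X-c,d/np.linalg.norm(d)))*1e3 for c,d in rs]
def proj(s,X):
    p=s["mtx"]@(s["camera_from_world"]@np.append(X,1))[:3];return p[:2]/p[2]
E
python3 - <<'E'
from h import *
d=pickle.load(open("s0.pkl","rb"))
S=d["side"]["image"][:,:,::-1];T=d["top"]["image"][:,:,::-1]
m=np.vstack([np.hstack([crop(S,230,185,4),crop(T,235,170,4)]),np.hstack([crop(S,155,205,8),crop(T,175,200,8)])])
cv2.imwrite("pics/m0.png",m)
for X in [(0.1,0,0),(.3,-.1,0),(.5,-.1,0),(.5,-.3,0)]: print(X,proj(d["side"],X).round(),proj(d["top"],X).round())
E
```

```text
(0.1, 0, 0) [ 56. 480.] [137. 373.]
(0.3, -0.1, 0) [140. 334.] [176. 292.]
(0.5, -0.1, 0) [148. 241.] [175. 214.]
(0.5, -0.3, 0) [243. 233.] [252. 212.]
```

View pics/m0.png

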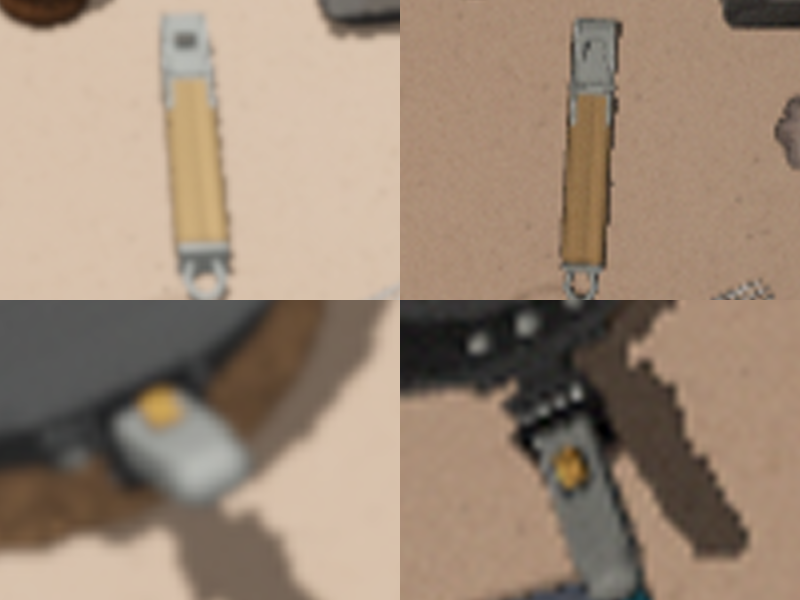

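```bash
cat >> h.py <<'E'
from scipy.optimize import least_squares
from scipy.spatial.transform import Rotation as Ro
def pose(p,pitch): # p=x,y,z,yaw ; frame x rises by pitch (deg)
    return Ro.from_euler('ZY',[p[3],-np.radians(pitch)]).as_matrix(),np.array(p[:3])
def box(x0,x1,hw,hh):
    V=np.array([[x,y,z] for x in(x0,x1) for y in(-hw,hw) for z in(-hh,hh)])/1e3
    E=[(0,1),(0,2),(1,3),(2,3),(4,5),(4,6),(5,7),(6,7),(0,4),(1,5),(2,6),(3,7)]
    return V,E
def draw(img,s,R,t,V,E,u,v,k,col):
    P=[tuple(int(round(q*8)) for q in (proj(s,R@x+t)-[u,v]+0.0)*k) for x in V]
    for a,b in E: cv2.line(img,P[a],P[b],col,1,cv2.LINE_AA,3)
E
cat > fit.py <<'E'
from h import *
d=pickle.load(open("s0.pkl","rb"));S,T=d["side"],d["top"]
for n in d: c,_=ray(d[n],0,0);print(n,"cam",c.round(3))
sc=lambda a,b:(230+a/4,185+b/4); tc=lambda a,b:(235+a/4,170+b/4)
ss=lambda a,b:(155+a/8,205+b/8); ts=lambda a,b:(175+a/8,200+b/8)
# handle: z fixed .0125
H=[(S,sc(186,40),(20.5,0,12.5)),(S,sc(203,243),(155,0,12.5)),(S,sc(186,15),(0,0,12.5)),
   (T,tc(195,20),(0,0,12.5)),(T,tc(184,265),(155,0,12.5)),(T,tc(193,50),(20.5,0,12.5))]
def rH(p):
    R,t=pose([p[0],p[1],.0125,p[2]],0)
    return np.concatenate([proj(s,R@np.array(X)/1e3+t)-q for s,q,X in H])
f=least_squares(rH,[.5,-.35,np.pi]);h=f.x;print("handle",h.round(4),np.degrees(h[2]).round(2),f.fun.round(1))
B=[(S,ss(160,105),(18.5,0,10)),(T,ts(171,167),(18.5,0,10)),(T,ts(212,290),(60,0,3)),(S,ss(215,175),(61,0,0))]
def rB(p):
    R,t=pose(p,35)
    return np.concatenate([proj(s,R@np.array(X)/1e3+t)-q for s,q,X in B])
f=least_squares(rB,[.5,-.2,.06,np.pi]);b=f.x;print("stub",b.round(4),np.degrees(b[3]).round(2),f.fun.round(1))
# pan rim in top
print("btn tri",tri(S,ss(160,105),T,ts(171,167)))
pickle.dump((h,b),open("fit.pkl","wb"))
I=[]
for s,o,k in((S,(230,185),4),(T,(235,170),4)):
    im=crop(s["image"][:,:,::-1],*o,k).copy();R,t=pose([h[0],h[1],.0125,h[2]],0)
    draw(im,s,R,t,*box(0,44,12.5,12.5),*o,k,(0,0,255));draw(im,s,R,t,*box(44,155,13.5,12.5),*o,k,(0,255,0));I.append(im)
for s,o in((S,(155,205)),(T,(175,200))):
    im=crop(s["image"][:,:,::-1],*o,8).copy();R,t=pose(b,35)
    draw(im,s,R,t,*box(3,62,9,6.5),*o,8,(0,0,255))
    V,E=box(14,23,3.8,3);draw(im,s,R,t,V+[0,0,.0095],E,*o,8,(0,255,0));I.append(im)
cv2.imwrite("pics/o0.png",np.vstack([np.hstack(I[:2]),np.hstack(I[2:])]))
E
python3 fit.py
```

```text
side cam [-0.025 -0.271  0.697]
top cam [ 0.517 -0.319  0.946]
handle [ 0.5938 -0.3836  3.0599] 175.32 [-0.1  0.9  0.1  0.3 -0.7  0.3  0.5 -0.7 -0.2 -0.4  0.5 -0.2]
stub [ 0.4928 -0.1664  0.0686  3.545 ] 203.11 [ 0.  -0.3 -0.2 -0.1  0.   0.1  0.1  0.3]
btn tri (array([ 0.48388096, -0.17027355,  0.0866715 ]), [np.float64(0.24319186934444023), np.float64(0.2431918693443862)])
```

View pics/o0.png

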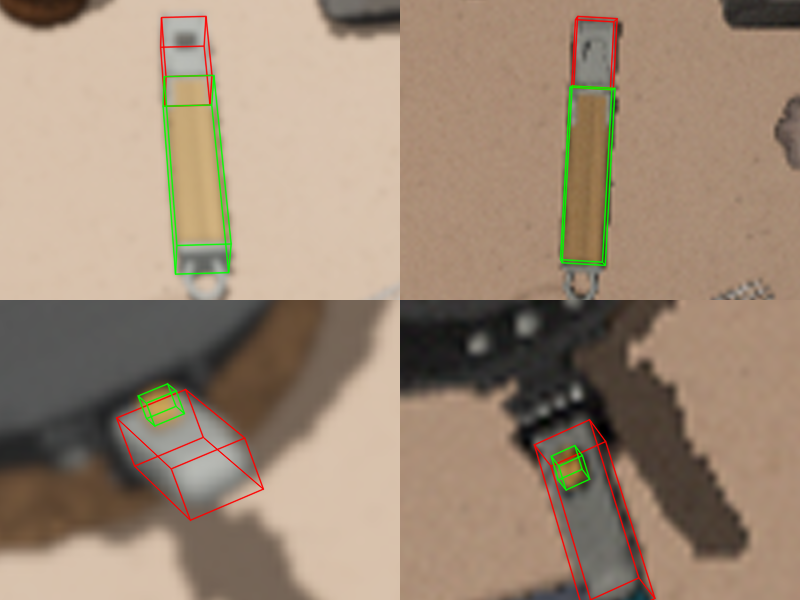

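```bash
cat > fit2.py <<'E'
from h import *
d=pickle.load(open("s0.pkl","rb"));S,T=d["side"],d["top"];h,b=pickle.load(open("fit.pkl","rb"))
c=atz(T,274.5/1.5625,269/1.5625,.053);print("pan",c)
btn=b[:2]+np.array([np.cos(b[3]),np.sin(b[3])])*.0095
v=btn-c[:2];print("yaw via pan",np.degrees(np.arctan2(v[1],v[0]))%360,np.linalg.norm(v))
im=crop(T["image"][:,:,::-1],185,208,16,400,600).copy();im2=im.copy()
a=np.linspace(0,2*np.pi,100)
R,t=pose(b,35);draw(im2,T,R,t,*box(3,62,9,6.5),185,208,16,(0,0,255))
cv2.imwrite("pics/z0.png",np.hstack([im,im2]))
E
python3 fit2.py
```

```text
pan [ 0.60287496 -0.11559406  0.053     ]
yaw via pan 204.66923851770377 0.130779448891306
```

View pics/z0.png

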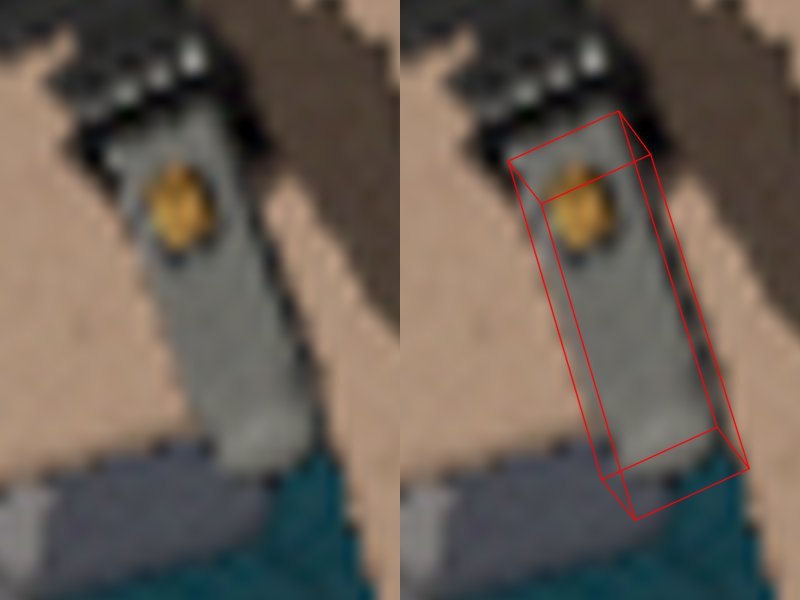

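>>> send_rows(plan="0 0 1 0.015 -0.038 0 100;0 0 2 0.030 -0.076 0 100;0 0 3 0.045 -0.114 0 100;0 0 4 0.06 -0.152 0 100;0 0 5 0.075 -0.19 0 100;0 0 6 0.09 -0.228 0 100;0 0 7 0.105 -0.266 0 100;0 0 8 0.12 -0.304 0 100;0 0 9 0.135 -0.342 0 100;0 0 10 0.15 -0.38 0 100;0 0 11 0.165 -0.418 0 100;0 0 11 0.18 -0.456 0 100", force=70)

```text
time_s: 1.1
eef_pos: [0.3296, 0.0714, 0.2484]
tcp_rot: [3.141, 0.001, 3.059]
contact_force: [0.9, 0.8, 0.1]
grip_width: 0.0855
grasp_force: 0.0
```

>>> send_rows(plan="0 0 0 0.015 -0.038 0 100;0 0 0 0.030 -0.076 0 100;0 0 0 0.045 -0.114 0 100;0 0 0 0.06 -0.152 0 100;0 0 0 0.075 -0.19 -0.01 100;0 0 0 0.09 -0.228 -0.02 100;0 0 0 0.105 -0.266 -0.035 100;0 0 0 0.12 -0.304 -0.05 100;0 0 0 0.135 -0.342 -0.065 100;0 0 0 0.15 -0.38 -0.08 100;0 0 0 0.165 -0.418 -0.095 100;0 0 0 0.1745 -0.447 -0.11 100")

```text
time_s: 2.1
eef_pos: [0.5042, -0.3738, 0.1384]
tcp_rot: [-3.141, 0.0, 3.057]
contact_force: [0.5, 0.2, 0.7]
grip_width: 0.0855
grasp_force: 0.0
```

>>> send_rows(plan="0 0 0 0 0 -0.01 100;0 0 0 0 0 -0.01 100")

```text
time_s: 2.27
eef_pos: [0.502, -0.3722, 0.1249]
tcp_rot: [3.137, -0.005, 3.055]
contact_force: [-0.8, 1.4, -1.1]
grip_width: 0.085
grasp_force: 0.0
```

Run:
```python
from rig import bot
from h import *
o=bot.get_obs();print(o["eef_pos"],o["tcp_rot"],o["q"].round(2) if hasattr(o["q"],'round') else o["q"])
s=bot.snapshot("side");t=bot.snapshot("top")
S=s["image"][:,:,::-1];T=t["image"][:,:,::-1]
cv2.imwrite("pics/a1.png",np.hstack([crop(S,205,130,4,400,600),crop(T,225,130,4,400,600)]))
```

```text
[ 0.50202071 -0.37220728  0.12492905] [ 3.13704085 -0.00513844  3.05536487] [-0.82  0.49  1.5  -0.    1.15 -2.3 ]
```

View pics/a1.png

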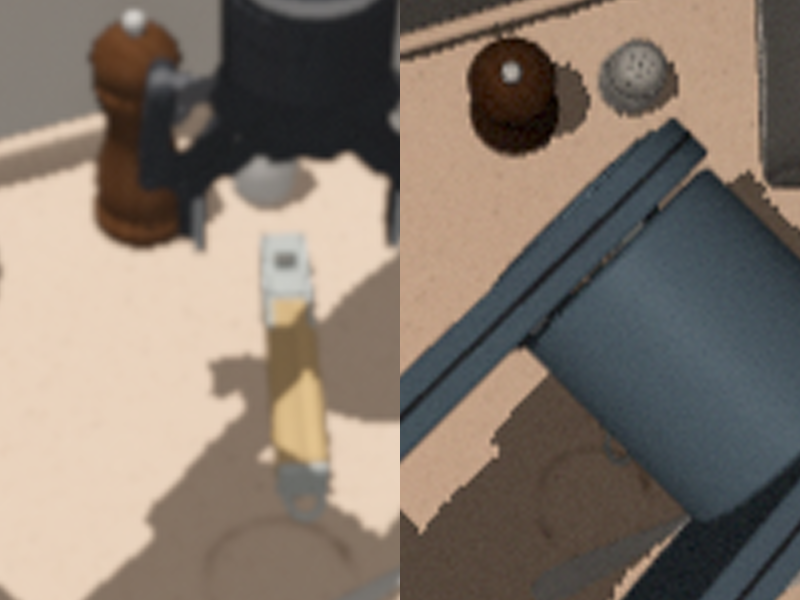

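>>> send_rows(plan="0 0 0 0 -0.002 -0.03 100;0 0 0 0 -0.002 -0.06 100;0 0 0 0 -0.002 -0.085 100;0 0 0 0 -0.002 -0.1 100;0 0 0 0 -0.002 -0.1075 100;0 0 0 0 -0.002 -0.1075 100;0 0 0 0 -0.002 -0.1075 0;0 0 0 0 -0.002 -0.1075 0;0 0 0 0 -0.002 -0.1075 0;0 0 0 0 -0.002 -0.1075 0;0 0 0 0 -0.002 -0.1075 0;0 0 0 0 -0.002 -0.1075 0", force=70)

```text
time_s: 3.37
eef_pos: [0.5042, -0.3745, 0.0231]
tcp_rot: [-3.14, 0.002, 3.058]
contact_force: [-1.4, 1.0, 6.3]
grip_width: 0.0255
grasp_force: 70.8
```

>>> send_rows(plan="0 0 0 0 0 0 0;0 0 0 0 0 0 0;0 0 0 0 0 0 0;0 0 0 0 0 0 0", force=70)

```text
time_s: 3.7
eef_pos: [0.5042, -0.3744, 0.0231]
tcp_rot: [-3.14, 0.002, 3.058]
contact_force: [-0.5, -0.1, 6.2]
grip_width: 0.0254
grasp_force: 70.8
```

```bash
cat > tgt.py <<'E'
from h import *
h,b=pickle.load(open("fit.pkl","rb"))
import sys
b=b.copy();b[3]=np.radians(203.6)
# keep button position fixed while changing yaw
R0,t0=pose(pickle.load(open("fit.pkl","rb"))[1],35);R1,_=pose(b,35)
p=np.array([.0185,0,.010]);b[:3]=R0@p+t0-R1@p
print("stub",b.round(4))
Rh=Ro.from_euler('z',175.2,degrees=True).as_matrix()
rel=Ro.from_matrix(R1@Rh.T);print("rotvec deg",rel.as_rotvec(degrees=True).round(2))
cur=np.array([.5041,-.3762,.0201])
for sx in (.120,.080,.066,.03,0):
    P=R1@np.array([.090+sx,0,.0106])+b[:3];print(sx,P.round(4),(P-cur).round(4))
print("axes",R1.round(4).tolist())
Rt=R1@Ro.from_euler('x',180,degrees=True).as_matrix();print(Ro.from_matrix(Rt).as_euler('xyz').round(3))
E
python3 tgt.py
```

```text
stub [ 0.4927 -0.1664  0.0686  3.5535]
rotvec deg [-5.77 34.88 27.5 ]
0.12 [ 0.3407 -0.2328  0.1977] [-0.1634  0.1434  0.1776]
0.08 [ 0.3707 -0.2197  0.1748] [-0.1334  0.1565  0.1547]
0.066 [ 0.3812 -0.2151  0.1668] [-0.1229  0.1611  0.1467]
0.03 [ 0.4082 -0.2033  0.1461] [-0.0959  0.1729  0.126 ]
0 [ 0.4308 -0.1935  0.1289] [-0.0733  0.1827  0.1088]
axes [[-0.7506, 0.4003, 0.5256], [-0.3279, -0.9164, 0.2296], [0.5736, 0.0, 0.8192]]
[-3.142 -0.611 -2.73 ]
```

>>> send_rows(plan="0 0 0 0 0 0.03 0;0 0 0 0 0 0.06 0;0 0 0 0 0 0.1 0;0 0 0 0 0 0.13 0;0 0 0 0 0 0.13 0")

```text
time_s: 4.12
eef_pos: [0.5063, -0.3766, 0.1594]
tcp_rot: [-3.133, 0.009, 3.058]
contact_force: [0.8, -1.9, -1.0]
grip_width: 0.0254
grasp_force: 69.8
```

>>> send_rows(plan="-0.72 4.36 3.44 -0.02 0.018 0.02 0;-1.44 8.72 6.88 -0.04 0.036 0.047 0;-2.16 13.08 10.3 -0.062 0.054 0.047 0;-2.9 17.4 13.75 -0.083 0.072 0.047 0;-3.6 21.8 17.2 -0.104 0.09 0.047 0;-4.3 26.2 20.6 -0.125 0.108 0.047 0;-5.05 30.5 24.1 -0.145 0.126 0.047 0;-5.77 34.88 27.5 -0.1634 0.1434 0.0476 0;-5.77 34.88 27.5 -0.1634 0.1434 0.0476 0;-5.77 34.88 27.5 -0.1634 0.1434 0.0476 0;-5.77 34.88 27.5 -0.1634 0.1434 0.0476 0;-5.77 34.88 27.5 -0.1634 0.1434 0.0476 0")

```text
time_s: 5.12
eef_pos: [0.3409, -0.2312, 0.1994]
tcp_rot: [-3.14, -0.609, -2.732]
contact_force: [0.0, 0.1, -1.1]
grip_width: 0.0257
grasp_force: 69.9
```

```bash
cat > look.py <<'E'
import sys
from rig import bot
from h import *
import tgt
o=bot.get_obs();print(o["time_s"],o["eef_pos"].round(4),o["tcp_rot"],np.array(o["q"]).round(2))
n=sys.argv[1];d={k:bot.snapshot(k) for k in("side","top")};pickle.dump((d,o),open(n+".pkl","wb"))
sx=float(sys.argv[2]);I=[]
Rt=Ro.from_euler('xyz',o["tcp_rot"]).as_matrix()@np.diag([1.,-1,-1])
th=np.array(o["eef_pos"])-Rt@[.09,0,.0106]
for k,u,v in(("side",*map(float,sys.argv[3:5])),("top",*map(float,sys.argv[5:7]))):
    z=float(sys.argv[7]);im=crop(d[k]["image"][:,:,::-1],u,v,z,400,600).copy()
    draw(im,d[k],Rt,th,*box(0,44,12.5,12.5),u,v,z,(0,0,255))
    draw(im,d[k],tgt.R1,tgt.b[:3],*box(3,62,9,6.5),u,v,z,(0,255,0));I.append(im)
cv2.imwrite(f"pics/{n}.png",np.hstack(I))
E
python3 look.py l1 .12 140 180 150 180 5 |tail -1
```

```text
5.1167 [ 0.3409 -0.2312  0.1994] [-3.14012482 -0.60931028 -2.73165693] [-0.5   0.34  1.71 -0.47  1.51 -2.35]
```

View pics/l1.png

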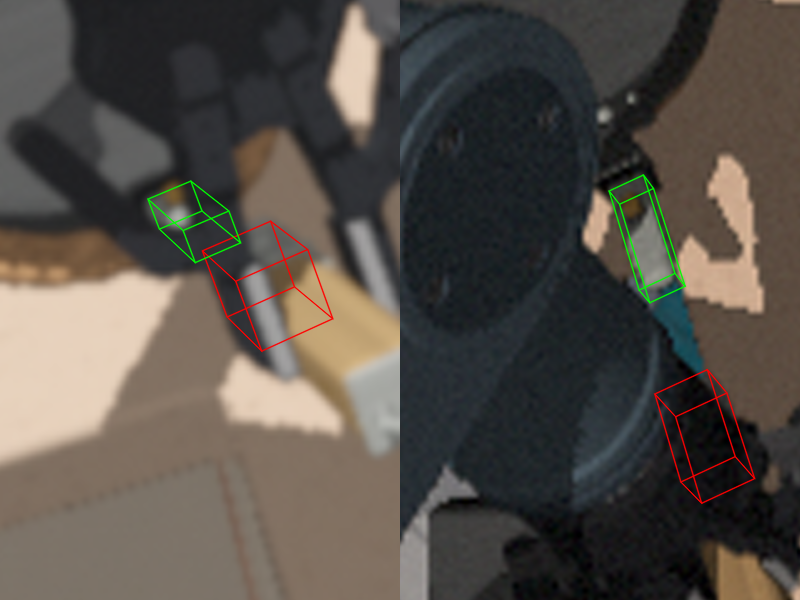

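```bash
python3 - <<'E' | tail -8
from h import *
d,o=pickle.load(open("l1.pkl","rb"))
Rt=Ro.from_euler('xyz',o["tcp_rot"]).as_matrix()@np.diag([1.,-1,-1])
th=np.array(o["eef_pos"])-Rt@[.09,0,.0106];s=d["side"]
for x in(150,155,165):
  for y in(-13.5,13.5):
    for z in(-12.5,12.5): print(x,y,z,((proj(s,Rt@np.array([x,y,z])/1e3+th)-[140,180])*5).round()) if x!=150 else 0
u,v,z=185,200,6
im=crop(s["image"][:,:,::-1],u,v,z,800,600).copy()
draw(im,s,Rt,th,*box(44,155,13.5,12.5),u,v,z,(0,255,0));draw(im,s,Rt,th,*box(0,44,12.5,12.5),u,v,z,(0,0,255))
cv2.imwrite("pics/l1b.png",im)
E
```

```text
155 -13.5 -12.5 [368. 460.]
155 -13.5 12.5 [338. 379.]
155 13.5 -12.5 [456. 417.]
155 13.5 12.5 [428. 337.]
165 -13.5 -12.5 [379. 472.]
165 -13.5 12.5 [349. 389.]
165 13.5 -12.5 [469. 428.]
165 13.5 12.5 [441. 346.]
```

View pics/l1b.png

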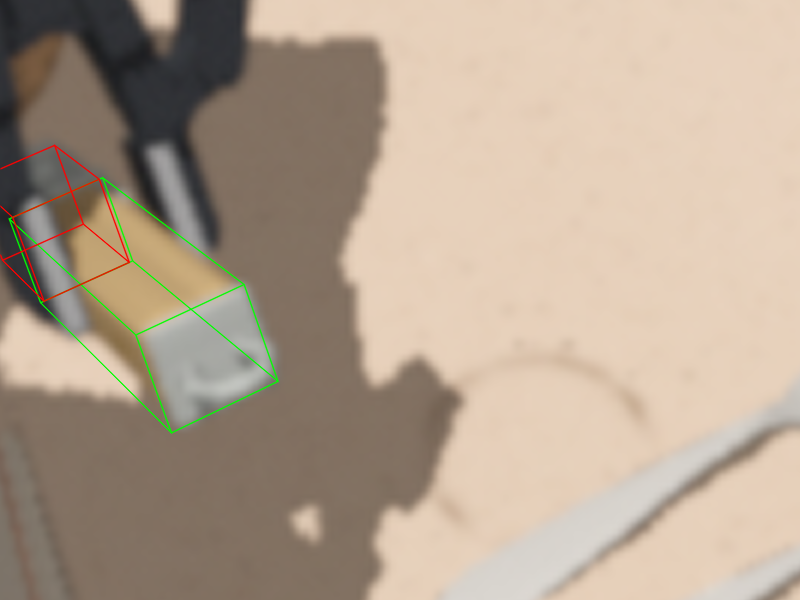

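>>> send_rows(plan="0 0 0 0.010 0.0044 -0.0077 0;0 0 0 0.02 0.0088 -0.0154 0;0 0 0 0.03 0.0131 -0.023 0;0 0 0 0.0368 0.0161 -0.0281 0;0 0 0 0.0368 0.0161 -0.0281 0;0 0 0 0.0368 0.0161 -0.0281 0;0 0 0 0.0368 0.0161 -0.0281 0", force=90)

```text
time_s: 5.8
eef_pos: [0.3769, -0.2142, 0.1712]
tcp_rot: [3.141, -0.612, -2.729]
contact_force: [-0.6, 0.9, -2.9]
grip_width: 0.0247
grasp_force: 93.6
```

```bash
cat > st.py <<'E'
from rig import bot
from h import *
import contextlib,io
with contextlib.redirect_stdout(io.StringIO()): import tgt
o=bot.get_obs();Rt=Ro.from_euler('xyz',o["tcp_rot"]).as_matrix()@np.diag([1.,-1,-1])
m=np.array(o["eef_pos"])-Rt@[.09,0,.0106]
e=tgt.R1.T@(m-tgt.b[:3])*1e3
print(o["time_s"],"mouth in stub mm",e.round(2),"rot err deg",Ro.from_matrix(tgt.R1.T@Rt).as_rotvec(degrees=True).round(2),"F stub",(tgt.R1.T@np.array(o["contact_force"])).round(1),"M",(tgt.R1.T@np.array(o["ft_torque"])).round(2),"w",round(o["grip_width"],4),"v",np.abs(o["qvel"]).max().round(3))
E
python3 st.py
```

```text
5.8 mouth in stub mm [71.43 -2.6   1.48] rot err deg [-0.01 -0.05  0.03] F stub [-1.5 -1.1 -2.5] M [ 0.02  0.44 -0.06] w 0.0247 v 0.013
```

>>> send_rows(plan="0 0 0 0.0003 -0.0027 -0.0012 0;0 0 0 0.0003 -0.0027 -0.0012 0;0 0 0 0.0003 -0.0027 -0.0012 0")

```text
time_s: 6.05
eef_pos: [0.3771, -0.2172, 0.1704]
tcp_rot: [-3.141, -0.611, -2.731]
contact_force: [0.0, 0.2, -2.5]
grip_width: 0.025
grasp_force: 93.6
```

```bash
python3 st.py
python3 - <<'E'
from rig import bot
from h import *
import contextlib,io
with contextlib.redirect_stdout(io.StringIO()): import tgt
o=bot.get_obs();s=bot.snapshot("side");t=bot.snapshot("top")
Rt=Ro.from_euler('xyz',o["tcp_rot"]).as_matrix()@np.diag([1.,-1,-1]);th=np.array(o["eef_pos"])-Rt@[.09,0,.0106]
I=[]
for s,u,v in((s,150,195),(t,172,195)):
    im=crop(s["image"][:,:,::-1],u,v,8,400,300).copy();m=im.copy()
    draw(m,s,Rt,th,*box(0,44,12.5,12.5),u,v,8,(0,0,255));draw(m,s,Rt,th,*box(44,155,13.5,12.5),u,v,8,(255,0,0));draw(m,s,tgt.R1,tgt.b[:3],*box(3,62,9,6.5),u,v,8,(0,255,0))
    I.append(np.hstack([im,m]))
cv2.imwrite("pics/l2.png",np.vstack(I))
E
```

```text
6.05 mouth in stub mm [71.85  0.39  0.31] rot err deg [-0.    0.01 -0.04] F stub [-1.5 -0.2 -2. ] M [-0.02  0.41  0.  ] w 0.025 v 0.003
```

View pics/l2.png

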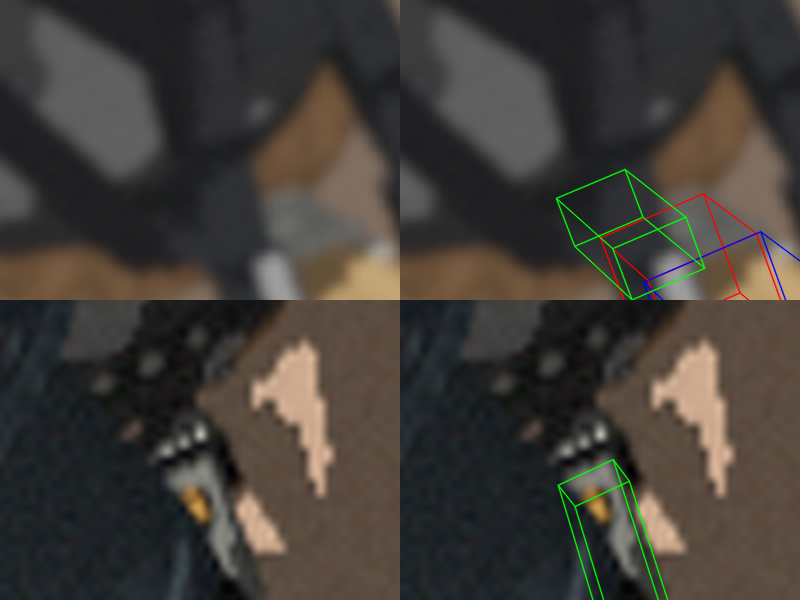

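>>> send_rows(plan="0 0 0 0.0038 0.0014 -0.0031 0;0 0 0 0.0075 0.003 -0.006 0;0 0 0 0.0105 0.0043 -0.0083 0;0 0 0 0.0135 0.0056 -0.0106 0;0 0 0 0.0165 0.0070 -0.0129 0;0 0 0 0.0165 0.0070 -0.0129 0")

```text
time_s: 6.65
eef_pos: [0.394, -0.2095, 0.1563]
tcp_rot: [3.14, -0.612, -2.729]
contact_force: [-0.2, -0.9, -3.5]
grip_width: 0.0248
grasp_force: 93.6
```

```bash
python3 st.py
```

```text
6.65 mouth in stub mm [48.59 -0.08 -0.66] rot err deg [-0.05 -0.04  0.05] F stub [-1.6  0.8 -3.2] M [ 0.    0.47 -0.03] w 0.0248 v 0.01
```

>>> send_rows(plan="0 0 0 0.003 0.0013 -0.002 0;0 0 0 0.006 0.0026 -0.0043 0;0 0 0 0.009 0.0039 -0.0066 0;0 0 0 0.012 0.0052 -0.0089 0;0 0 0 0.012 0.0052 -0.0089 0")

```text
time_s: 7.07
eef_pos: [0.406, -0.2044, 0.1475]
tcp_rot: [3.14, -0.611, -2.729]
contact_force: [-1.3, -1.4, -4.0]
grip_width: 0.0247
grasp_force: 93.4
```

```bash
python3 st.py
```

```text
7.0667 mouth in stub mm [32.87  0.07 -0.31] rot err deg [-0.04 -0.02  0.03] F stub [-0.9  0.8 -4.3] M [0.02 0.12 0.  ] w 0.0247 v 0.009
```

>>> send_rows(plan="0 0 0 0.0018 0.0008 -0.0024 0;0 0 0 0.0041 0.0018 -0.0041 0;0 0 0 0.0063 0.0028 -0.0060 0;0 0 0 0.0063 0.0028 -0.0060 0")

```text
time_s: 7.4
eef_pos: [0.4128, -0.2018, 0.1419]
tcp_rot: [-3.141, -0.61, -2.73]
contact_force: [-1.3, -0.4, -4.6]
grip_width: 0.0246
grasp_force: 93.4
```

```bash
python3 st.py
```

```text
7.4 mouth in stub mm [23.66  0.43 -0.63] rot err deg [0.01 0.06 0.  ] F stub [-1.5 -0.1 -4.6] M [-0.01  0.41 -0.06] w 0.0246 v 0.007
```

>>> send_rows(plan="0 0 0 0.0018 0.0008 -0.0024 0;0 0 0 0.0041 0.0018 -0.0041 0;0 0 0 0.0063 0.0028 -0.0060 0;0 0 0 0.0085 0.0037 -0.0077 0;0 0 0 0.0085 0.0037 -0.0077 0;0 0 0 0.0085 0.0037 -0.0077 0")

```text
time_s: 7.9
eef_pos: [0.4213, -0.1982, 0.1346]
tcp_rot: [-3.141, -0.61, -2.73]
contact_force: [0.7, 0.3, -1.4]
grip_width: 0.0248
grasp_force: 94.0
```

```bash
python3 st.py
```

```text
7.9 mouth in stub mm [11.93  0.57 -1.3 ] rot err deg [ 0.03  0.07 -0.01] F stub [-1.4  0.  -0.7] M [0.03 0.68 0.04] w 0.0248 v 0.003
```

>>> send_rows(plan="0 0 0 0.001 0.0004 -0.002 0;0 0 0 0.0026 0.0012 -0.0032 0;0 0 0 0.0041 0.0018 -0.0043 0;0 0 0 0.0056 0.0025 -0.0055 0;0 0 0 0.0056 0.0025 -0.0055 0;0 0 0 0.0056 0.0025 -0.0055 0")

```text
time_s: 8.4
eef_pos: [0.427, -0.1956, 0.1289]
tcp_rot: [-3.141, -0.609, -2.73]
contact_force: [1.9, 1.0, 1.4]
grip_width: 0.0249
grasp_force: 94.3
```

```bash
python3 st.py
```

```text
8.4 mouth in stub mm [ 3.47  0.45 -2.3 ] rot err deg [ 0.03  0.11 -0.01] F stub [-0.9 -0.1  2.3] M [-0.08  0.79 -0.04] w 0.0249 v 0.002
```

>>> send_rows(plan="0 0 0 0.0015 0.0007 -0.0011 0;0 0 0 0.0023 0.0010 -0.0017 0;0 0 0 0.0030 0.0013 -0.0023 0;0 0 0 0.0030 0.0013 -0.0023 0")

```text
time_s: 8.73
eef_pos: [0.4295, -0.1944, 0.1266]
tcp_rot: [-3.141, -0.61, -2.73]
contact_force: [1.5, 0.3, 1.8]
grip_width: 0.025
grasp_force: 94.4
```

```bash
python3 st.py
```

```text
8.7333 mouth in stub mm [-0.05  0.38 -2.74] rot err deg [ 0.01  0.02 -0.  ] F stub [-0.2  0.3  2.3] M [-0.05  0.63  0.05] w 0.025 v 0.002
```

```bash
cat > pan.py <<'E'
from rig import bot
from h import *
d=pickle.load(open("s0.pkl","rb"))
for n,rs in(("top",[(128,140,40,50),(160,128,50,25)]),("side",[(104,160,40,45),(115,158,60,20)])):
    a=cv2.cvtColor(d[n]["image"],cv2.COLOR_RGB2GRAY);c=cv2.cvtColor(bot.snapshot(n)["image"],cv2.COLOR_RGB2GRAY)
    for x,y,w,h in rs:
        t=cv2.resize(a[y:y+h,x:x+w],None,fx=4,fy=4,interpolation=cv2.INTER_CUBIC);S=cv2.resize(c[y-8:y+h+8,x-8:x+w+8],None,fx=4,fy=4,interpolation=cv2.INTER_CUBIC)
        r=cv2.matchTemplate(S,t,cv2.TM_CCOEFF_NORMED);_,m,_,l=cv2.minMaxLoc(r);print(n,(x,y),"shift px",l[0]/4-8,l[1]/4-8,round(m,3))
E
python3 pan.py
```

```text
top (128, 140) shift px -8.0 -8.0 0.578
top (160, 128) shift px 0.25 0.0 0.854
side (104, 160) shift px -0.25 0.0 0.973
side (115, 158) shift px 0.0 0.25 0.929
```

>>> send_rows(plan="0 0 0 0.0008 0.0003 -0.0006 0;0 0 0 0.0015 0.0007 -0.0011 0;0 0 0 0.0015 0.0007 -0.0011 0")

```text
time_s: 9.08
eef_pos: [0.43, -0.1942, 0.1263]
tcp_rot: [-3.141, -0.613, -2.73]
contact_force: [-1.2, -1.0, 6.7]
grip_width: 0.0248
grasp_force: 94.5
```

```bash
python3 st.py
```

```text
9.0833 mouth in stub mm [-0.67  0.36 -2.93] rot err deg [-0.   -0.13 -0.02] F stub [5.  0.4 4.6] M [-0.03 -0.07  0.06] w 0.0248 v 0.005
```

>>> send_rows(plan="0 0 0 0.0009 0.0004 -0.0003 0;0 0 0 0.0017 0.0008 -0.0008 0;0 0 0 0.0017 0.0008 -0.0008 0")

```text
time_s: 9.33
eef_pos: [0.4312, -0.1936, 0.1257]
tcp_rot: [-3.142, -0.614, -2.73]
contact_force: [-2.2, -1.3, 6.5]
grip_width: 0.0253
grasp_force: 94.5
```

```bash
python3 st.py; python3 pan.py
```

```text
9.3333 mouth in stub mm [-2.11  0.32 -2.78] rot err deg [-0.01 -0.2  -0.02] F stub [5.8 0.3 3.9] M [ 0.07 -0.42  0.03] w 0.0253 v 0.002
top (128, 140) shift px -8.0 -8.0 0.529
top (160, 128) shift px 0.25 0.0 0.843
side (104, 160) shift px -0.25 0.0 0.972
side (115, 158) shift px 0.0 0.25 0.929
```

Axial net about 7 N and moving, so the collar is compressing. I'll continue in small steps.

>>> send_rows(plan="0 0 0 0.0009 0.0004 -0.0005 0;0 0 0 0.0016 0.0007 -0.0010 0;0 0 0 0.0016 0.0007 -0.0010 0")

```text
time_s: 9.68
eef_pos: [0.4324, -0.193, 0.1247]
tcp_rot: [3.141, -0.615, -2.73]
contact_force: [-4.0, -2.7, 6.4]
grip_width: 0.0251
grasp_force: 94.3
```

```bash
python3 st.py; python3 pan.py|tail -2
```

```text
9.6833 mouth in stub mm [-3.75  0.24 -2.92] rot err deg [-0.03 -0.26 -0.02] F stub [7.6 0.8 2.5] M [ 0.06 -0.64  0.03] w 0.0251 v 0.003
side (104, 160) shift px -0.25 0.0 0.971
side (115, 158) shift px 0.0 0.25 0.929
```

>>> send_rows(plan="0 0 0 0.0008 0.0003 -0.0008 0;0 0 0 0.0014 0.0006 -0.0014 0;0 0 0 0.0014 0.0006 -0.0014 0")

```text
time_s: 10.03
eef_pos: [0.4332, -0.1925, 0.1233]
tcp_rot: [3.141, -0.617, -2.73]
contact_force: [-6.3, -4.3, 6.1]
grip_width: 0.0246
grasp_force: 94.3
```

```bash
python3 st.py; python3 pan.py|tail -2
```

```text
10.0333 mouth in stub mm [-5.25  0.12 -3.62] rot err deg [-0.05 -0.34 -0.01] F stub [9.7 1.4 0.7] M [ 0.11 -1.    0.08] w 0.0246 v 0.004
side (104, 160) shift px -0.25 0.0 0.971
side (115, 158) shift px 0.0 0.25 0.93
```

>>> send_rows(plan="0 0 0 0.0006 0.0003 -0.0010 0;0 0 0 0.0013 0.0006 -0.0016 0;0 0 0 0.0013 0.0006 -0.0016 0")

```text
time_s: 10.38
eef_pos: [0.4337, -0.1924, 0.1226]
tcp_rot: [3.141, -0.619, -2.73]
contact_force: [-7.8, -4.6, 12.0]
grip_width: 0.0247
grasp_force: 94.6
```

```bash
python3 st.py; python3 pan.py|tail -2
```

```text
10.3833 mouth in stub mm [-6.09  0.19 -4.16] rot err deg [-0.06 -0.48 -0.03] F stub [14.2  1.1  4.7] M [ 0.14 -1.56  0.12] w 0.0247 v 0.003
side (104, 160) shift px -0.25 0.0 0.971
side (115, 158) shift px 0.0 0.25 0.93
```

>>> send_rows(plan="0 0 0 -0.0015 -0.0007 0.0011 0;0 0 0 -0.003 -0.0013 0.0023 0;0 0 0 -0.0038 -0.0016 0.0034 0;0 0 0 -0.0038 -0.0016 0.0034 0;0 0 0 -0.0038 -0.0016 0.0034 0")

```text
time_s: 10.9
eef_pos: [0.4319, -0.1931, 0.1243]
tcp_rot: [3.141, -0.613, -2.73]
contact_force: [-4.4, -4.0, 2.0]
grip_width: 0.0249
grasp_force: 93.8
```

```bash
python3 st.py; python3 pan.py|tail -2
```

```text
10.9 mouth in stub mm [-3.55  0.1  -3.3 ] rot err deg [-0.04 -0.15 -0.01] F stub [ 5.8  1.9 -1.6] M [ 0.26 -0.67 -0.03] w 0.0249 v 0.002
side (104, 160) shift px -0.25 0.0 0.971
side (115, 158) shift px 0.0 0.25 0.93
```

>>> send_rows(plan="0 0 0 -0.0012 -0.0005 0.0009 0;0 0 0 -0.0023 -0.001 0.0017 0;0 0 0 -0.0023 -0.001 0.0017 0;0 0 0 -0.0023 -0.001 0.0017 0")

```text
time_s: 11.33
eef_pos: [0.4309, -0.1929, 0.1249]
tcp_rot: [3.14, -0.61, -2.729]
contact_force: [1.3, 1.7, -7.2]
grip_width: 0.0248
grasp_force: 93.5
```

```bash
python3 st.py; python3 pan.py|tail -2
```

```text
11.3333 mouth in stub mm [-2.59 -0.54 -2.93] rot err deg [-0.06  0.07  0.05] F stub [-5.7 -1.1 -4.8] M [-0.03  0.98  0.11] w 0.0248 v 0.007
side (104, 160) shift px 0.0 0.25 0.971
side (115, 158) shift px 0.25 0.5 0.93
```

>>> send_rows(plan="0 0 0 0.0007 0.0001 -0.001 0;0 0 0 0.0007 0.0001 -0.001 0;0 0 0 0.0007 0.0001 -0.001 0")

```text
time_s: 11.68
eef_pos: [0.4308, -0.1934, 0.125]
tcp_rot: [3.141, -0.612, -2.729]
contact_force: [-0.0, 1.0, -5.3]
grip_width: 0.0247
grasp_force: 93.6
```

```bash
python3 st.py; python3 pan.py|tail -2
```

```text
11.6833 mouth in stub mm [-2.36 -0.1  -3.26] rot err deg [-0.05 -0.06  0.02] F stub [-3.3 -0.9 -4.2] M [-0.21  0.48  0.15] w 0.0247 v 0.004
side (104, 160) shift px 0.0 0.25 0.971
side (115, 158) shift px 0.5 0.5 0.93
```

>>> send_rows(plan="0 0 0 0.0001 0 -0.0009 0;0 0 0 0.0001 0 -0.0009 0;0 0 0 0.0001 0 -0.0009 0;0 0 0 0.0001 0 -0.0009 0")

```text
time_s: 12.12
eef_pos: [0.4309, -0.1936, 0.1245]
tcp_rot: [3.141, -0.612, -2.73]
contact_force: [-3.5, 1.8, -0.6]
grip_width: 0.025
grasp_force: 93.8
```

```bash
python3 st.py
```

```text
12.1167 mouth in stub mm [-2.57  0.22 -3.7 ] rot err deg [-0.02 -0.06 -0.01] F stub [ 1.6 -3.  -1.9] M [-0.35 -0.17  0.3 ] w 0.025 v 0.001
```

>>> send_rows(plan="0 0 0 0 0 0 15;0 0 0 0 0 0 40;0 0 0 0 0 0 80;0 0 0 0 0 0 80;0 0 0 0 0 0 80;0 0 0 0 0 0 80")

```text
time_s: 12.62
eef_pos: [0.4318, -0.1938, 0.1242]
tcp_rot: [-3.141, -0.61, -2.73]
contact_force: [0.6, -0.3, -0.0]
grip_width: 0.068
grasp_force: 0.0
```

```bash
python3 st.py; python3 pan.py|tail -2
```

```text
12.6167 mouth in stub mm [-3.38  0.76 -3.28] rot err deg [ 0.03  0.04 -0.03] F stub [-0.4  0.5  0.2] M [-0.01  0.25 -0.04] w 0.068 v 0.005
side (104, 160) shift px 0.25 0.25 0.961
side (115, 158) shift px 0.5 0.5 0.929
```

>>> send_rows(plan="0 0 0 0.010 0.0046 0.0164 80;0 0 0 0.021 0.0092 0.0328 80;0 0 0 0.0368 0.0161 0.0573 80;0 0 0 0.0526 0.023 0.082 80;0 0 0 0.0526 0.023 0.12 80;0 0 0 0.04 -0.01 0.15 80;0 0 0 0.01 -0.035 0.165 80;0 0 0 -0.02 -0.06 0.17 80;0 0 0 -0.05 -0.085 0.17 80;0 0 0 -0.08 -0.11 0.17 80;0 0 0 -0.08 -0.15 0.17 80;0 0 0 -0.08 -0.19 0.17 80")

```text
time_s: 13.72
eef_pos: [0.3494, -0.384, 0.2948]
tcp_rot: [3.141, -0.611, -2.729]
contact_force: [1.3, -0.6, 0.5]
grip_width: 0.0685
grasp_force: 0.0
```

>>> send_rows(plan="0 0 0 0 -0.04 0 80;0 0 0 0 -0.08 0 80;0 0 0 0 -0.12 0 80;0 0 0 0 -0.12 0 80;0 0 0 0 -0.12 0 80")

```text
time_s: 14.13
eef_pos: [0.3503, -0.5052, 0.2929]
tcp_rot: [3.14, -0.611, -2.732]
contact_force: [-0.1, 0.4, -0.0]
grip_width: 0.0683
grasp_force: 0.0
```

```bash
python3 - <<'E'
from rig import bot
from h import *
s=bot.snapshot("side")["image"][:,:,::-1];t=bot.snapshot("top")["image"][:,:,::-1]
cv2.imwrite("pics/f.png",np.vstack([np.hstack([crop(s,95,130,2.2),crop(t,115,120,2.2)]),np.hstack([crop(s,155,195,8),crop(t,175,195,8)])]))
E
python3 pan.py; python3 st.py|cut -c1-8
```

```text
top (128, 140) shift px 0.25 0.25 0.996
top (160, 128) shift px 0.0 0.25 0.994
side (104, 160) shift px 0.25 0.25 0.999
side (115, 158) shift px 0.25 0.25 0.999
14.3333
```

View pics/f.png

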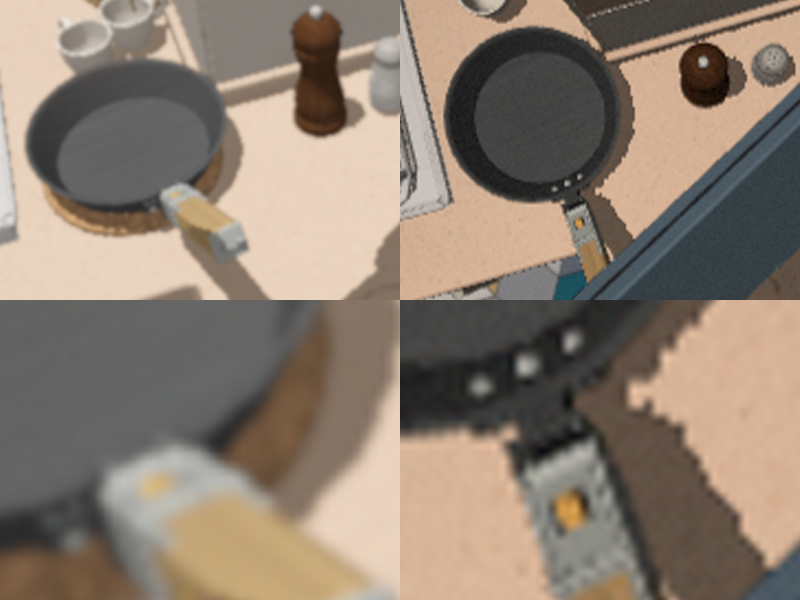

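The handle is on the stub. The brass button stands up through the square hole, near (570,508) in the lower-right crop. The skillet has moved less than 1 mm and sits on its trivet, and the mill and shaker stand upright.

```bash
python3 -c "
from rig import bot
print(bot.sign_off())"
```

```text
the job is handed in; nothing more can be done
None
```

The handle is locked on the stub with the brass button up through the hole, it held when I pulled back on it, the skillet stayed within about 1 mm of where it stood on its trivet, and I handed the job in at about 14 s.

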